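Clear the inspection mat and show the ball dish to the work light

ROBOT

A 6-joint arm with a two-finger parallel gripper is mounted at the origin on the work surface. World frame = base frame: x ahead of the robot, y to its left, z up, the work surface at z = 0. Lengths are in m, angles in degrees, forces in N, time in s.
With the tool pointing down it reaches from about 0.25 to 0.725 m from the base axis. Payload 9.7 kg.
Tool frame: the origin (TCP) lies at the very end of the fingers, on their centre line; the grasp point (between the pads) lies 19 mm behind it; z points along the fingers, y is the direction in which the jaws open and shut (so a half turn about z gives the same grasp; the last joint's range is limited). The gripper opens to 85 mm and grips with 20 to 120 N. Pads are 22 mm wide; open, the fingers measure 114 mm over their backs; the gripper's body (76 mm by 85 mm) begins 54 mm behind the grasp point. The pads swing forward as they close: fully open they stand 13 mm farther back than shut.
Start: joints at [73.568, 4.979, 10.078, 95.1, 0, 90], TCP at [0.156, 0.528, 0.231] pointing down, gripper open.
Joint ranges: [-179.16, 179.16], [-48.56, 103.87], [-65.8, 70.77], [-126.05, 130.52], [-82.76, 87.17], [-180, 180]. Speed limits (degrees/s): [127.2, 127.2, 147.25, 180, 180, 180].

INTERFACE

Orientations are given as [roll, pitch, yaw] about the fixed x, y, z axes, in that order (R = Rz(yaw) Ry(pitch) Rx(roll)).
In Python, from workcell import bot gives the robot as it stands.
- The arm moves only by the shell command python3 -m pendant 'ROWS' [FORCE]. ROWS is JSON, a list that holds one entry, the list of rows, each a list of 7 numbers: the shift along the tool's x, y, z in cm, then the turn, a rotation vector about the tool's x, y, z in rad, then the opening in per cent of the stroke, from 0 (shut) to 100 (fully open). In form: [[[dx, dy, dz, ax, ay, az, gripper], ...]]. A call has 1 to 5 rows; each row shifts and turns the pose as measured when the row begins, along the tool's axes as they then stand; what a row does not reach is not made up. A row lasts 1/12 s, in which the tool goes at most 41.7 mm and 7.16 degrees, less where a joint would pass 70% of its speed; a pose out of reach is approached as far as the arm can. A call with a gripper value outside its range is refused whole. The fingers move at their own pace and stop on an object; FORCE is the grip in N (left out, the last holds). Time passes only in rows, so rows that do not move let the fingers close. It gives the time, the measured TCP pose, the force and the opening at its end, in the units of the state.
- bot.get_obs(): the state, without advancing time (a new reading comes with each control period).
- bot.camera(name): name is "scene" or "top" or "wrist"; returns the picture (480x640x3 uint8, red, green, blue); there is no depth.
- bot.get_calibration(name): a dict with "intrinsics" (3x3 intrinsics, pixels), "pose" (4x4, takes a point from camera to world coordinates); the wrist camera has in their place "T_tool_cam" (4x4, takes a point from camera to tool coordinates, whose origin is the TCP and whose axes are the flange's). Camera axes: x right, y down, z forward; pixel columns grow to the right and rows downward; lengths in m; the calibration is good to about 2 mm. A picture is of the moment at which its call begins: read the wrist's pose just before it. get_calibration takes no time and is no camera call.
- bot.job_done(): hands the job in, once; it reports no verdict.
Trained networks look in the newest picture that a camera, given by its name, has taken for a name from the list of things; names that differ only in an ending like _2 or _b are one class to them, and where a whole thing is asked for, a point or a joint stands for the part that bears it (a point fixed in the world has none). Each returns a list of dicts, best first, with "confidence" (0 to 1); they miss things now and then, are a little off and sometimes report something else, mostly with a low value. They report only what shows in the picture. A call takes as long as a camera call.
- bot.masks_of(camera, thing): "pixels" (480x640 bool, what is visible of it) and "extent" ([left, top, right, bottom] in pixels, round what is visible of it).
- bot.mark_of(camera, thing): "uv" ([column, row] in pixels: a listed point, or the origin of a listed thing).
The state is a dict: "time": time; "q": joint angles; "qd": joint speeds; "joint_efforts": joint torques, N m; "ee_pos": TCP position; "tcp_rot": TCP orientation; "wrist_force": force on the tool from outside, world axes, zero at the start; "torque": the same for the moment, N m; "opening": finger opening in m.
Only numpy, scipy, OpenCV 4.12 (cv2) and the standard library are available. Lean on these libraries where they do the work, as an engineer would, in place of code of your own. Each camera call takes 0.05 s, during which the arm holds its last target. There are 200 camera calls.

TASK

Clear the black inspection mat by hanging the pail by the middle of its handle on the hook stand. Then lift the blue dished plate by its carrying bar and, without letting the loose steel ball stray from its middle, bring it over the middle of the mat and turn it about a quarter turn until its red tab points towards the yellow work light. Finish holding it there, still and level, just clear above the light with the ball centred; do not put it down, and leave everything else on the bench where it is.

Things in the scene. Friction and masses are not known exactly. Their poses are not given: they have to be found in the camera images.
- pad: Fixed black rubber mat, 150 x 150 mm, 4 mm thick, lying on the bench, with a low yellow work light fixed beyond its +x edge (light 120 mm wide along y, from 77 to 113 mm in x, top 51 mm above the bench). Origin: centre of the mat's underside, on the bench; x points from the mat's middle to the light, z up. The pail stands on the mat at the start.
- pad_light (a point): Middle of the work light's bright face, 80 mm from the mat's middle along the mat's x, 34 mm above the bench.
- hook: Fixed dark steel hook stand: round base of radius 50 mm, upright post of radius 8 mm and 240 mm high at the origin, and a horizontal arm (round bar of radius 4 mm, its centre line 220 mm above the bench) pointing along the stand's -x, straight and level as far as x = -98 mm, then turned up to a tip at x = -114 mm. Origin: centre of the base's underside; z up. A bar laid across the arm between post and tip stays there.
- hook_tip (a point): Upturned end of the hook's arm, 114 mm from the post along the stand's -x and 242 mm above the bench.
- pail: Small loose aluminium pail, about 0.2 kg, 90 mm across its rim and 70 mm high, with a stiff arched handle: two wires of 6 mm at x = -45 and +45 mm rise from the rim to a wooden crossbar. Origin: centre of its underside; the crossbar runs along x, z up.
- pail_bar (a point): Middle of the pail's crossbar, 140 mm above the pail's underside. The bar is straight, runs along the pail's x, 100 mm long, 10 mm wide and 10 mm high, free underneath for 60 mm down to the rim.
- dish: Loose blue dished round plate, about 0.35 kg, 172 mm across, standing on a small foot; its floor slopes 7 degrees down to the middle, floor height 8 mm in the middle, rim top 27 mm. Two steel uprights at x = -86 and +86 mm carry a wooden carrying bar across over the middle. Red tab on the rim at +y. Origin: centre of its underside; the carrying bar runs along x, z up. A ball lies loose in it and rolls off the middle if the plate tilts more than a few degrees or is jerked.
- dish_bar (a point): Middle of the dish's wooden carrying bar, 90 mm above the dish's underside and straight above its middle. The bar runs along the dish's x, 12 mm wide and 14 mm high; the dish balances when held here.
- dish_mid (a point): Where the ball's centre lies when it rests in the middle of the dish: on the dish's axis, 23 mm above its underside.
- dish_tab (a point): Red tab, 24 x 20 mm, on the dish's rim, 95 mm from the middle along the dish's +y, 27 mm above the dish's underside.
- ball_center (a point): Centre of the loose steel ball, 30 mm in diameter, about 0.1 kg, lying in the dish.
- tape: Bystander: green roll of tape lying flat, 90 mm across, 24 mm high; origin at its underside.
- wrench: Bystander: steel wrench lying on the bench.
- screwdriver: Bystander: screwdriver lying on the bench.
- jar: Bystander: white jar with orange cap, 68 mm across, 85 mm high; origin at its underside.
- can: Bystander: red can, 66 mm across, 120 mm high; origin at its underside.
- offcut: Bystander: wood offcut, 50 x 160 x 38 mm; origin at its underside.
- carton: Bystander: small cardboard carton, 70 x 100 x 45 mm; origin at its underside.

How it is judged (in metres and radians):
On the way, in this order (a step that is already met when the one before it is completed fails the run):
1. the pail hangs by its crossbar on the hook's arm, let go (x of pail_bar in the frame of hook between -0.105 and -0.01 m and y of pail_bar in the frame of hook between -0.03 and 0.03 m and height (world z) of pail_bar above 0.215 m and contact force between pail and hook above 0.5 N and contact force between the fingers and pail below 0.1 N and angle between pail's own z axis and vertical below 0.6 rad), for 0.3 s.
2. the dish is lifted clear of the bench with the ball in its middle (height (world z) of dish above 0.04 m and distance between ball_center and dish_mid below 0.02 m and contact force between the fingers and dish above 0.5 N), for 0.2 s.
At the end, for the whole second after the job is handed in: Pail hangs let go on the hook arm, within 30 mm of its bar's middle. Dish held only by the gripper, underside 55-300 mm up, within 35 mm of the mat's middle, tab towards the light within 0.17 rad, tilt under 0.09 rad, still (0.03 m/s, 0.15 rad/s), ball within 12 mm of its middle (all of step 1 and height (world z) of dish between 0.055 and 0.3 m and horizontal distance between dish and pad below 0.035 m and angle between the y axis of dish and the x axis of pad, either way round below 0.17 rad and x of dish_tab in the frame of pad above 0.04 m and angle between dish's own z axis and vertical below 0.09 rad and distance between ball_center and dish_mid below 0.012 m and linear speed of dish below 0.03 m/s and angular speed of dish below 0.15 rad/s and contact force between the fingers and dish above 0.5 N and contact force between dish and pad below 0.1 N and contact force between dish and hook below 0.1 N and contact force between dish and pail below 0.1 N); the arm keeps its last pose, push and grip.
It fails at once if the ball strays more than 35 mm from the middle of the dish (distance between ball_center and dish_mid above 0.035 m).
It fails at once if the dish is tipped by more than 0.25 rad (angle between dish's own z axis and vertical above 0.25 rad).
It fails at once if another thing on the bench is moved by more than 40 mm (distance of any of tape, wrench, screwdriver, jar, can, offcut, carton from where it was at the start of the episode above 0.04 m).
It also fails if it takes over 69 s, if anything falls off the work surface, if the arm or the gripper's body presses on something with over 40 N, if the wrist force passes 120 N, or if a joint passes its speed limit or range.

## Working session

There is one attempt and no reset: what is moved stays moved. The work goes in short steps, Python scripts to look and compute and a shell command to move; the robot and the scene stay as the last step left them, time stands still between calls to the robot, and variables do not carry over. Pictures are saved under pics/ and viewed, about 8 in all and at most 12, crops included, and the job is handed in when it is done.

```bash
ls; mkdir -p pics
python3 - <<'E'
from workcell import bot
import cv2,numpy as np
print(bot.get_obs())
ims=[]
for c in ("scene","top"):
    im=bot.camera(c)[:,:,::-1].copy()
    cal=bot.get_calibration(c); print(c,np.round(cal["intrinsics"],1).tolist(),np.round(cal["pose"],3).tolist())
    for t in ("pad","pad_light","hook","hook_tip","pail","pail_bar","dish","dish_bar","dish_tab","ball_center","tape","wrench","screwdriver","jar","can","offcut","carton"):
        r=bot.mark_of(c,t)
        print(c,t,[(np.round(x["uv"],1).tolist(),round(x["confidence"],2)) for x in r[:2]])
    cv2.imwrite(f"pics/{c}0.png",im)
print(bot.get_calibration("wrist"))
E
```

```text
pics
{'time': 0.0, 'q': array([7.35684615e+01, 5.01035138e+00, 1.00350435e+01, 9.50989422e+01,
       1.88318943e-03, 8.99997525e+01]), 'qd': array([-0.05731154, -0.03218549,  0.06725101,  0.0401002 ,  0.00838129,
        0.08534298]), 'joint_efforts': array([-1.76290338e-03, -5.20388389e+01,  4.64798677e+01,  1.61062146e-02,
        3.02878482e-05, -1.78556655e-05]), 'ee_pos': array([0.15550639, 0.52732671, 0.23059553]), 'tcp_rot': array([-1.79925750e+02, -1.88350853e-03,  1.63568706e+02]), 'wrist_force': array([ 0.03954438,  0.57803525, -0.30199008]), 'torque': array([ 0.00022845, -0.0474273 , -0.02843974]), 'opening': 0.08538486987857612}
scene [[611.7, 0.0, 313.3], [0.0, 611.7, 234.3], [0.0, 0.0, 1.0]] [[0.215, 0.745, -0.631, 1.531], [0.977, -0.166, 0.137, -0.205], [-0.003, -0.646, -0.763, 1.356], [0.0, 0.0, 0.0, 1.0]]
scene pad [([318.5, 283.5], 0.94)]
scene pad_light [([326.8, 296.0], 0.97), ([485.2, 254.7], 0.33)]
scene hook [([218.5, 305.7], 0.57)]
scene hook_tip [([199.5, 210.4], 0.79)]
scene pail [([315.3, 279.6], 0.94)]
scene pail_bar [([315.5, 249.8], 0.63), ([456.7, 203.
[... 1412 characters left out ...]
p can [([178.7, 307.9], 0.62), ([238.0, 262.4], 0.58)]
top offcut [([175.8, 252.1], 0.83), ([241.1, 260.9], 0.46)]
top carton [([466.2, 243.9], 0.64), ([409.8, 275.5], 0.49)]
{'intrinsics': array([[429.0787771 ,   0.        , 316.80694412],
       [  0.        , 429.0787771 , 234.85177163],
       [  0.        ,   0.        ,   1.        ]]), 'T_tool_cam': array([[-1.27017653e-03, -9.50505426e-01, -3.10705361e-01,
         8.03514480e-02],
       [ 9.99999193e-01, -1.19597990e-03, -4.29313871e-04,
        -3.66565037e-04],
       [ 3.64677975e-05, -3.10705656e-01,  9.50506178e-01,
        -1.41937077e-01],
       [ 0.00000000e+00,  0.00000000e+00,  0.00000000e+00,
         1.00000000e+00]])}
```

```bash
cat > h.py <<'E'
import numpy as np
from scipy.spatial.transform import Rotation as R
from workcell import bot
def ray(cal,uv,P):
    K=cal["intrinsics"]; d=P[:3,:3]@np.linalg.solve(K,[uv[0],uv[1],1.]); return P[:3,3],d/np.linalg.norm(d)
def atz(cal,uv,z,P=None):
    o,d=ray(cal,uv,cal["pose"] if P is None else P); return o+d*(z-o[2])/d[2]
def tri(rs):
    A=sum(np.eye(3)-np.outer(d,d) for o,d in rs); b=sum((np.eye(3)-np.outer(d,d))@o for o,d in rs)
    p=np.linalg.solve(A,b); return p,max(np.linalg.norm(np.cross(p-o,d)) for o,d in rs)
def tool(o=None):
    o=o or bot.get_obs(); T=np.eye(4); T[:3,:3]=R.from_euler("xyz",o["tcp_rot"],degrees=True).as_matrix(); T[:3,3]=o["ee_pos"]; return T
E
python3 - <<'E'
from h import *
cs,ct=bot.get_calibration("scene"),bot.get_calibration("top")
D=dict(pad=([318.5,283.5],[317.9,249.3]),light=([326.8,296],[315.8,225.5]),hook=([218.5,305.7],[401.1,249.1]),tip=([199.5,210.4],[411.6,279.5]),pail=([315.3,279.6],[317.8,248.7]),pbar=([315.5,249.8],[319.1,247.5]),dish=([406.4,250.2],[245.1,263.3]),dbar=([407.2,231.8],[235.8,263.4]),tab=([372.6,257.3],[269.2,262.1]),tape=([345.5,214.7],[282.3,314.3]),wrench=([260.9,233.1],[352.1,314.8]),sd=([345.7,346.2],[312.4,192.2]),jar=([136.1,263],[459.8,298.6]),can=([456.2,207.4],[178.7,307.9]),offcut=([486.4,254.8],[175.8,252.1]))
for k,(a,b) in D.items():
    p,e=tri([ray(cs,a,cs["pose"]),ray(ct,b,ct["pose"])]); print(k,p.round(3),round(e,4))
print(atz(ct,[466.2,243.9],0.0))
import cv2
a=cv2.imread("pics/scene0.png"); b=cv2.imread("pics/top0.png")
cv2.imwrite("pics/both.png",np.vstack([cv2.resize(a[130:400,60:560],(800,432))[:300+132],cv2.resize(b[160:350,120:520],(800,380))])[:,:] if 0 else cv2.resize(np.vstack([cv2.resize(a[130:400,60:560],(800,432)),cv2.resize(b[160:350,120:520],(800,380))]),(591,600)))
E
```

```text
pad [0.586 0.014 0.002] 0.0003
light [0.661 0.019 0.049] 0.0005
hook [ 0.584 -0.266 -0.018] 0.0054
tip [ 0.47  -0.264  0.238] 0.0007
pail [0.585 0.01  0.021] 0.0047
pbar [0.579 0.008 0.142] 0.0008
dish [0.543 0.267 0.025] 0.0071
dbar [0.535 0.276 0.095] 0.0046
tab [0.543 0.178 0.019] 0.0012
tape [0.369 0.141 0.015] 0.0036
wrench [ 0.361 -0.103 -0.015] 0.0055
sd [ 0.786  0.035 -0.002] 0.0043
jar [ 0.41  -0.463  0.006] 0.0036
can [ 0.393  0.489 -0.008] 0.0037
offcut [ 0.585  0.503 -0.007] 0.001
[ 0.59541983 -0.49027175  0.        ]
```

View pics/both.png

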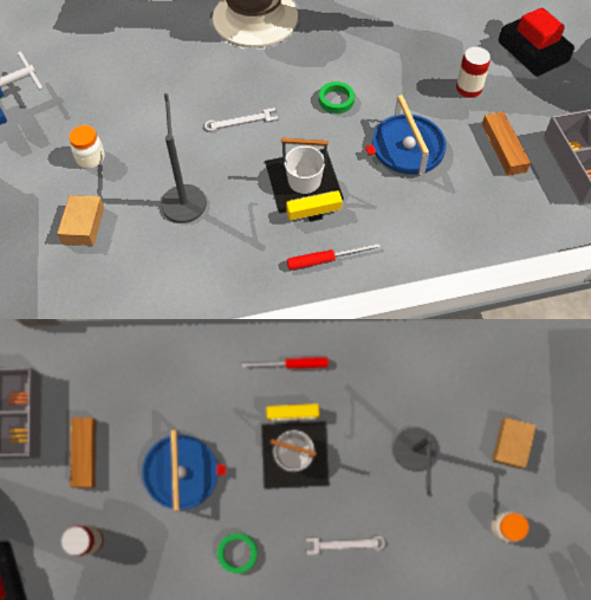

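View pics/scene0.png

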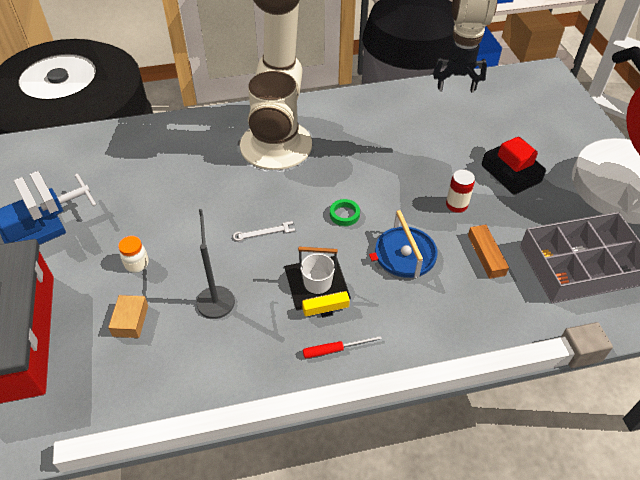

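The views show the pail on the mat with its bar about 18° off world y. The hook arm points at the robot, the dish's tab points to −y and its bar lies along x. Next I move above the pail.

```bash
r='' 
python3 -m pendant '[[[-3.2,-2.1,-0.4,0,0,0,100],[-3.2,-2.1,-0.4,0,0,0,100],[-3.2,-2.1,-0.4,0,0,0,100],[-3.2,-2.1,-0.4,0,0,0,100],[-3.2,-2.1,-0.4,0,0,0,100]]]' 60
python3 -m pendant '[[[-3.2,-2.1,-0.4,0,0,0,100],[-3.2,-2.1,-0.4,0,0,0,100],[-3.2,-2.1,-0.4,0,0,0,100],[-3.2,-2.1,-0.4,0,0,0,100],[-3.2,-2.1,-0.4,0,0,0,100]]]'
python3 -m pendant '[[[-3.2,-2.1,0,0,0,0,100],[-3.2,-2.1,0,0,0,0,100],[-3.2,-2.1,0,0,0,0,100],[-3.2,-2.1,0,0,0,0,100],[-3.2,-2.1,0,0,0,0,100]]]'
python3 -m pendant '[[[0,0,0,0,0,0.12,100],[0,0,0,0,0,0.12,100],[0,0,0,0,0,0.12,100],[0,0,0,0,0,0.12,100],[0,0,0,0,0,0.12,100]]]'
python3 -m pendant '[[[0,0,0,0,0,0.12,100],[0,0,0,0,0,0.12,100],[0,0,0,0,0,0.12,100],[0,0,0,0,0,0.12,100],[0,0,0,0,0,0.12,100]]]'
python3 -c "
from h import *
o=bot.get_obs();print(o['time'],o['ee_pos'],o['tcp_rot'],o['q'])"
```

```text
time: 2.22
ee_pos: [0.279, 0.3809, 0.2488]
tcp_rot: [-179.8, -0.1, 164.2]
wrist_force: [0.4, -0.2, 0.3]
opening: 0.0853
time: 2.63
ee_pos: [0.4084, 0.2282, 0.2709]
tcp_rot: [-180.0, 0.0, 164.3]
wrist_force: [0.8, 0.1, 0.2]
opening: 0.0856
time: 3.05
ee_pos: [0.5391, 0.0745, 0.2736]
tcp_rot: [179.8, 0.3, 164.3]
wrist_force: [-0.4, 1.2, 0.7]
opening: 0.0852
time: 3.47
ee_pos: [0.5441, 0.0659, 0.2708]
tcp_rot: [179.9, 0.1, 128.7]
wrist_force: [-1.1, -0.5, 0.2]
opening: 0.0855
time: 3.88
ee_pos: [0.5442, 0.0654, 0.2706]
tcp_rot: [179.9, 0.0, 92.9]
wrist_force: [-0.5, -0.7, 1.1]
opening: 0.0856
3.8833 [0.54422904 0.06537505 0.27056609] [1.79886291e+02 3.50859265e-02 9.29199275e+01] [ 6.87205937e+00  5.70076880e+00  1.52700369e+01  9.94582473e+01
 -4.28396175e-02  9.39520555e+01]
```

```bash
cat >> h.py <<'E'
import cv2
def wsnap(name):
    T=tool(); c=bot.get_calibration("wrist"); P=T@c["T_tool_cam"]; im=bot.camera("wrist"); cv2.imwrite(f"pics/{name}.png",im[:,:,::-1]); return c,P
E
python3 - <<'E'
from h import *
c,P=wsnap("w1")
for t in ("pail_bar","pail","pad","pad_light","dish_bar","dish_tab","ball_center"):
    print(t,[(np.round(x["uv"],1).tolist(),round(x["confidence"],2),atz(c,x["uv"],dict(pail_bar=.144,pad_light=.034,dish_bar=.09,dish_tab=.027,ball_center=.023).get(t,.004),P).round(3)) for x in bot.mark_of("wrist",t)[:2]])
E
```

```text
pail_bar [([362.1, 301.9], 0.94, array([0.578, 0.01 , 0.144])), ([554.8, 226.9], 0.5, array([0.699, 0.07 , 0.144]))]
pail [([351.1, 236.4], 0.74, array([0.581, 0.011, 0.004]))]
pad []
pad_light [([436.4, 251.4], 0.73, array([0.659, 0.01 , 0.034]))]
dish_bar [([437.8, 249.6], 0.16, array([0.642, 0.032, 0.09 ]))]
dish_tab [([322.5, 52.4], 0.76, array([0.543, 0.178, 0.027]))]
ball_center []
```

View pics/w1.png

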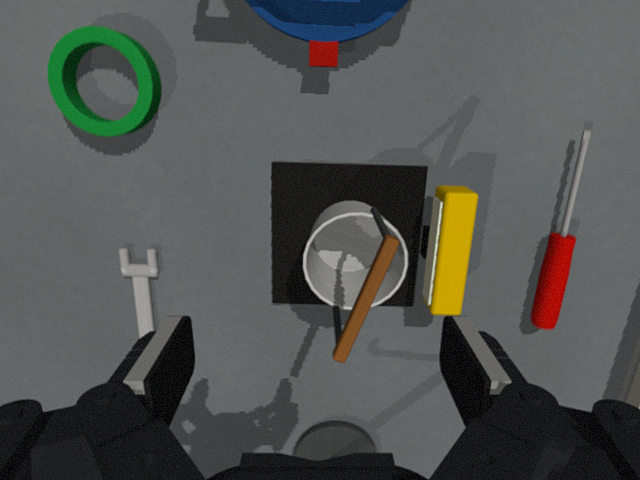

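Run:
```python
from h import *
c=bot.get_calibration("wrist");P=tool()@c["T_tool_cam"]
a=atz(c,[341,358],.147,P);b=atz(c,[391,239],.147,P);print(a,b,(a+b)/2,np.linalg.norm(a-b),np.degrees(np.arctan2(*(b-a)[1::-1])))
q=[atz(c,u,.004,P) for u in([272,162],[427,166],[414,306],[272,303])];print(np.round(q,3),np.mean(q,0)); 
for i,j in((0,1),(3,2)):print(np.degrees(np.arctan2(*(q[j]-q[i])[1::-1])))
b=np.array(bot.camera("scene"));m=bot.masks_of("scene","hook")
for x in m[:2]:print(x["confidence"],x["extent"])
```

```text
[ 0.56689901 -0.03402309  0.147     ] [0.59269026 0.05801382 0.147     ] [0.57979464 0.01199537 0.147     ] 0.09558232367566692 74.34567914277609
[[ 0.5    0.081  0.004]
 [ 0.648  0.086  0.004]
 [ 0.654 -0.062  0.004]
 [ 0.504 -0.067  0.004]] [0.57657387 0.00946081 0.004     ]
1.8442855487524754
1.9639096512445415
0.84 [198.7, 209.4, 234.0, 321.2]
0.31 [286.2, 255.8, 349.5, 318.6]
```

```bash
python3 -m pendant '[[[-1.6,2.0,0,0,0,0,100],[-1.6,2.0,0,0,0,0,100],[0,0,0,0,0,0.108,100],[0,0,0,0,0,0.108,100],[0,0,0,0,0,0.108,100]]]'
python3 -m pendant '[[[0,0,2.5,0,0,0,100],[0,0,3,0,0,0,100],[0,0,2.5,0,0,0,100],[0,0,0,0,0,0,100]]]'
```

```text
time: 4.8
ee_pos: [0.5878, 0.0347, 0.2707]
tcp_rot: [179.9, -0.0, 74.7]
wrist_force: [-1.2, -0.3, -0.0]
opening: 0.0854
time: 5.13
ee_pos: [0.5893, 0.0343, 0.1892]
tcp_rot: [179.7, -0.1, 74.3]
wrist_force: [-0.5, -0.0, -1.0]
opening: 0.0854
```

```bash
python3 -m pendant '[[[0,-0.1,2.2,0,0,0,100],[0,-0.1,2.2,0,0,0,100],[0,-0.1,1.8,0,0,0,100],[0,0,0,0,0,0,100]]]'
python3 - <<'E'
from h import *
wsnap("w2")
E
```

```text
time: 5.47
ee_pos: [0.5873, 0.0351, 0.129]
tcp_rot: [179.5, -0.1, 74.5]
wrist_force: [-0.5, -0.2, -0.0]
opening: 0.0854
```

View pics/w2.png

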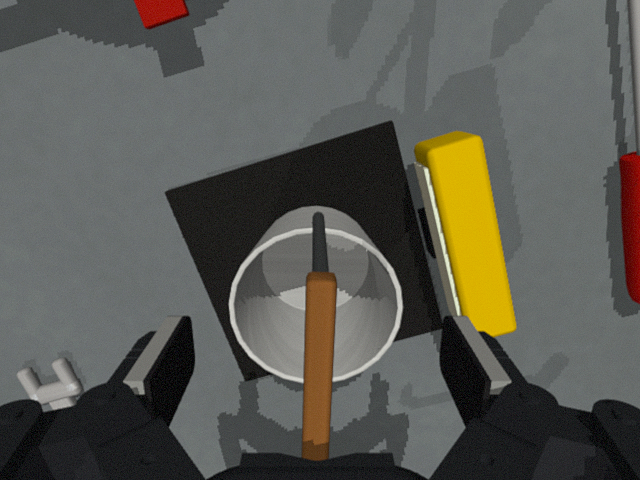

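The bar (column ~320) lies centred between the fingers (columns 190–445), with its far end at row 275. I'll close on it.

```bash
python3 -m pendant '[[[0,0,0.3,0,0,0,100],[0,0,0,0,0,0,0],[0,0,0,0,0,0,0],[0,0,0,0,0,0,0],[0,0,0,0,0,0,0]]]' 80
python3 -m pendant '[[[0,0,0,0,0,0,0],[0,0,0,0,0,0,0],[0,0,0,0,0,0,0],[0,0,0,0,0,0,0],[0,0,0,0,0,0,0]]]'
python3 -m pendant '[[[0,0,-2,0,0,0,0],[0,0,-3,0,0,0,0],[0,0,-3,0,0,0,0],[0,0,-3,0,0,0,0],[0,0,-1.5,0,0,0,0]]]'
python3 -m pendant '[[[0,0,0,0,0,0,0],[0,0,0,0,0,0,0]]]'
python3 - <<'E'
from h import *
wsnap("w3"); im=bot.camera("scene"); 
for t in("hook_tip","pail_bar","hook"):
    print(t,[(np.round(x["uv"],1).tolist(),round(x["confidence"],2)) for x in bot.mark_of("scene",t)[:2]])
a=cv2.imread("pics/w3.png");b=im[150:350,180:440,::-1]
cv2.imwrite("pics/c3.png",np.hstack([cv2.resize(a,(400,300)),cv2.resize(b,(390,300))]))
E
```

```text
time: 5.93
ee_pos: [0.5909, 0.0353, 0.1358]
tcp_rot: [179.0, -0.3, 74.5]
wrist_force: [0.8, 0.2, 0.8]
opening: 0.0388
time: 6.35
ee_pos: [0.5912, 0.0354, 0.1369]
tcp_rot: [178.9, -0.4, 74.6]
wrist_force: [-0.8, 0.2, -0.3]
opening: 0.0074
time: 6.77
ee_pos: [0.5857, 0.0351, 0.2592]
tcp_rot: [179.6, -0.1, 74.6]
wrist_force: [1.6, -0.4, -1.9]
opening: 0.0075
time: 6.93
ee_pos: [0.5869, 0.0352, 0.2623]
tcp_rot: [179.4, -0.2, 74.6]
wrist_force: [0.1, 0.3, -2.8]
opening: 0.0077
hook_tip [([200.4, 209.2], 0.71)]
pail_bar [([317.7, 215.7], 0.85), ([370.1, 259.3], 0.68)]
hook [([218.2, 305.3], 0.93), ([259.3, 231.1], 0.66)]
```

View pics/c3.png

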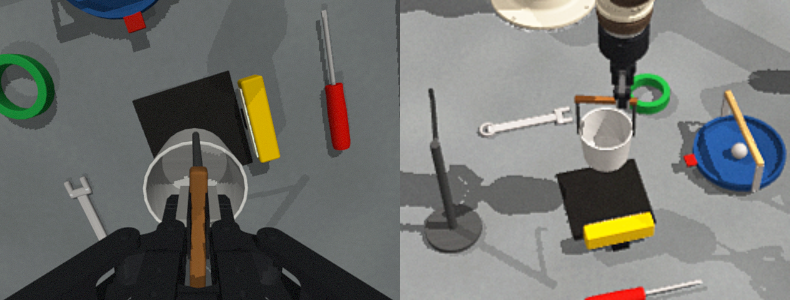

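The pail hangs level from the off-centre grip and is clear of the mat. I'll carry it to a point in front of the hook tip.

```bash
python3 -m pendant '[[[-1.5,-0.5,0,0,0,0,0],[-2.8,-1,0,0,0,0,0],[-3.2,-1.1,0,0,0,0,0],[-3.2,-1.1,0,0,0,0,0],[-3.2,-1.1,0,0,0,0,0]]]'
python3 -m pendant '[[[-3.2,-1.1,0,0,0,-0.05,0],[-3.2,-1.1,0,0,0,-0.05,0],[-3.2,-1.1,0,0,0,-0.05,0],[-2.8,-1,0,0,0,-0.05,0],[-1.5,-0.5,0,0,0,-0.05,0]]]'
python3 -m pendant '[[[0,0,0,0,0,0,0],[0,0,0,0,0,0,0]]]'
python3 - <<'E'
from h import *
c,P=wsnap("w4"); cs,ct=bot.get_calibration("scene"),bot.get_calibration("top")
bot.camera("scene");bot.camera("top")
print(tool().round(3)[:3,3],bot.get_obs()["tcp_rot"])
for t in("hook_tip","pail_bar","hook"):
    r=[]
    for n,cc,p in(("scene",cs,cs["pose"]),("top",ct,ct["pose"]),("wrist",c,P)):
        m=bot.mark_of(n,t)[:1]
        for x in m: print(t,n,np.round(x["uv"]),round(x["confidence"],2)); r.append(ray(cc,x["uv"],p))
    if len(r)>1:
        print([tri([r[i],r[j]]) for i in range(len(r)) for j in range(i)])
E
```

```text
time: 7.6
ee_pos: [0.5013, -0.0849, 0.2521]
tcp_rot: [-179.9, -0.1, 75.0]
wrist_force: [0.1, -0.3, -1.1]
opening: 0.0073
time: 8.02
ee_pos: [0.422, -0.2191, 0.2473]
tcp_rot: [-179.6, -0.2, 89.9]
wrist_force: [0.0, 0.5, -1.7]
opening: 0.0072
time: 8.18
ee_pos: [0.4197, -0.2218, 0.2457]
tcp_rot: [-179.5, -0.2, 89.7]
wrist_force: [-0.1, 0.0, -2.0]
opening: 0.0076
[ 0.421 -0.221  0.246] [-179.51875963   -0.23102468   89.84563182]
hook_tip scene [202. 211.] 0.58
pail_bar scene [203. 193.] 0.8
pail_bar wrist [315. 393.] 0.7
[(array([ 0.41941355, -0.25025122,  0.24788704]), np.float64(0.0021199267163748703))]
hook scene [218. 304.] 0.85
hook top [401. 247.] 0.74
hook wrist [493. 235.] 0.96
[(array([ 0.58936859, -0.26482178, -0.00249214]), np.float64(0.0029284804791261604)), (array([ 0.58581752, -0.26624086, -0.00604851]), np.float64(0.004361501081528379)), (array([ 0.58895061, -0.27099805, -0.01280746]), np.float64(0.002112992286189813))]
```

View pics/w4.png

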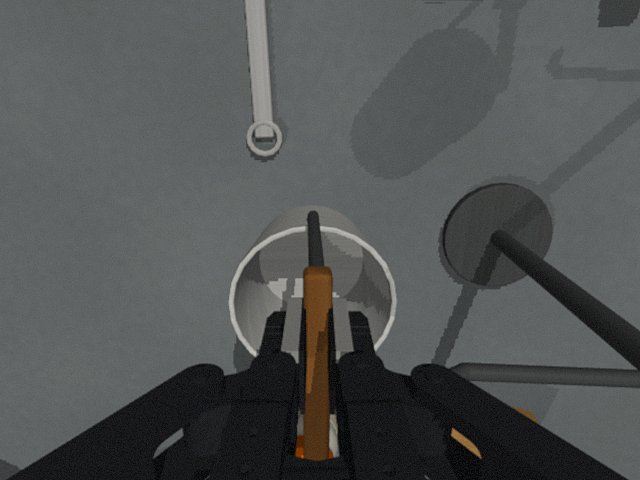

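Run:
```python
from h import *
c=bot.get_calibration("wrist");P=tool()@c["T_tool_cam"]
for u,z in(([485,374],.22),([630,378],.22),([458,369],.242),([317,268],.25),([316,458],.25)):print(u,z,atz(c,u,z,P).round(4))
```

```text
[485, 374] 0.22 [ 0.4969 -0.2637  0.22  ]
[630, 378] 0.22 [ 0.5636 -0.2657  0.22  ]
[458, 369] 0.242 [ 0.4761 -0.2455  0.242 ]
[317, 268] 0.25 [ 0.4201 -0.1988  0.25  ]
[316, 458] 0.25 [ 0.4194 -0.2826  0.25  ]
```

```bash
python3 -m pendant '[[[-0.7,0,-1.1,0,0,0,0],[-0.7,0,-1.1,0,0,0,0],[0,0,0,0,0,0,0],[0,0,0,0,0,0,0]]]'
python3 - <<'E'
from h import *
cs=bot.get_calibration("scene");c,P=wsnap("w5");bot.camera("scene")
a=bot.mark_of("scene","pail_bar")[0];b=bot.mark_of("wrist","pail_bar")[0];print(a,b,tri([ray(cs,a["uv"],cs["pose"]),ray(c,b["uv"],P)]),tool()[:3,3])
E
```

```text
time: 9.12
ee_pos: [0.4207, -0.235, 0.2685]
tcp_rot: [-179.5, -0.2, 89.9]
wrist_force: [0.5, -0.2, -3.0]
opening: 0.0072
{'uv': [197.7, 185.8], 'confidence': 0.61} {'uv': [315.4, 393.0], 'confidence': 0.57} (array([ 0.42060153, -0.25882816,  0.27681482]), np.float64(0.001944446601879955)) [ 0.42048012 -0.23459555  0.268104  ]
```

```bash
python3 -m pendant '[[[0,0.5,0.5,0,0,0,0],[0,1.5,0,0,0,0,0],[0,2,0,0,0,0,0],[0,2,0,0,0,0,0]]]'
python3 -m pendant '[[[0,2,0,0,0,0,0],[0,1.5,0,0,0,0,0],[0,0.5,0,0,0,0,0],[0,0,0,0,0,0,0]]]'
python3 - <<'E'
from h import *
cs=bot.get_calibration("scene");c,P=wsnap("w6");im=bot.camera("scene")
a=bot.mark_of("scene","pail_bar")[0];print(a)
b=bot.mark_of("wrist","pail_bar")[0];print(b,tri([ray(cs,a["uv"],cs["pose"]),ray(c,b["uv"],P)]),tool()[:3,3])
x=cv2.imread("pics/w6.png");y=im[160:340,140:320,::-1]
cv2.imwrite("pics/c6.png",np.hstack([cv2.resize(x,(400,300)),cv2.resize(y,(400,400))[50:350]]))
E
```

```text
time: 9.65
ee_pos: [0.4802, -0.2339, 0.2616]
tcp_rot: [-179.5, -0.2, 89.8]
wrist_force: [0.1, 0.4, -2.1]
opening: 0.0076
time: 9.98
ee_pos: [0.5254, -0.2325, 0.2565]
tcp_rot: [-179.3, -0.4, 90.0]
wrist_force: [-0.3, -0.6, -2.0]
opening: 0.0072
{'uv': [201.1, 219.2], 'confidence': 0.7}
{'uv': [313.7, 393.5], 'confidence': 0.58} (array([ 0.52337813, -0.26057842,  0.26306496]), np.float64(0.0005152122954163529)) [ 0.52384132 -0.23281322  0.25788274]
```

View pics/c6.png

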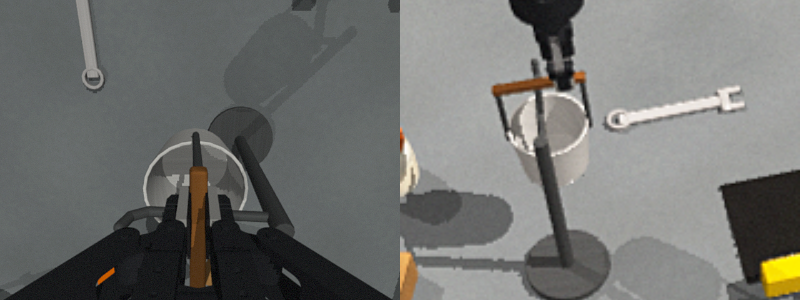

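The arm of the hook (left: row ~217, from tip (130,217) to post (285,215)) passes through the handle opening under the bar. I'll lower the pail.

```bash
python3 -m pendant '[[[0,0,1,0,0,0,0],[0,0,1,0,0,0,0],[0,0,0.4,0,0,0,0],[0,0,0,0,0,0,0]]]'
python3 -m pendant '[[[0,0,0.5,0,0,0,0],[0,0,0.3,0,0,0,0],[0,0,0,0,0,0,0]]]'
```

```text
time: 10.52
ee_pos: [0.5214, -0.2332, 0.2347]
tcp_rot: [-179.5, -0.2, 89.8]
wrist_force: [-0.7, 0.0, -1.7]
opening: 0.0076
time: 10.77
ee_pos: [0.5207, -0.2333, 0.2268]
tcp_rot: [-179.6, -0.2, 89.8]
wrist_force: [0.7, 1.2, -2.2]
opening: 0.0073
```

```bash
python3 -m pendant '[[[0,0,0.3,0,0,0,0],[0,0,0,0,0,0,0]]]'
python3 -m pendant '[[[0,0,0.3,0,0,0,0],[0,0,0,0,0,0,0]]]'
python3 -m pendant '[[[0,0,0.2,0,0,0,0],[0,0,0,0,0,0,0]]]'
```

```text
time: 10.93
ee_pos: [0.5207, -0.2334, 0.2237]
tcp_rot: [-179.6, -0.2, 89.8]
wrist_force: [-0.2, 0.2, -1.6]
opening: 0.0077
time: 11.1
ee_pos: [0.5209, -0.2334, 0.2213]
tcp_rot: [-179.6, -0.2, 89.8]
wrist_force: [-0.3, 0.1, 0.5]
opening: 0.0077
time: 11.27
ee_pos: [0.521, -0.2334, 0.2211]
tcp_rot: [-179.8, -0.1, 89.8]
wrist_force: [-2.8, 0.0, 2.1]
opening: 0.0078
```

```bash
python3 -m pendant '[[[0,0,0,0,0,0,15],[0,0,0,0,0,0,25],[0,0,0,0,0,0,35],[0,0,0,0,0,0,50],[0,0,0,0,0,0,50]]]'
python3 -m pendant '[[[0,0,0,0,0,0,60],[0,0,0,0,0,0,60],[0,0,0,0,0,0,60]]]'
python3 - <<'E'
from h import *
cs=bot.get_calibration("scene");c,P=wsnap("w7");im=bot.camera("scene")
a=bot.mark_of("scene","pail_bar")[0];print(a)
b=bot.mark_of("wrist","pail_bar")[0];print(b,tri([ray(cs,a["uv"],cs["pose"]),ray(c,b["uv"],P)]),tool()[:3,3])
x=cv2.imread("pics/w7.png");y=im[160:340,140:320,::-1]
cv2.imwrite("pics/c7.png",np.hstack([cv2.resize(x,(400,300)),cv2.resize(y,(400,400))[50:350]]))
E
```

```text
time: 11.68
ee_pos: [0.5214, -0.2336, 0.2215]
tcp_rot: [-179.8, -0.1, 89.8]
wrist_force: [-0.5, 0.1, 0.9]
opening: 0.0426
time: 11.93
ee_pos: [0.5215, -0.2336, 0.2211]
tcp_rot: [-179.8, -0.1, 89.8]
wrist_force: [0.5, 0.8, -0.3]
opening: 0.0515
{'uv': [202.7, 228.6], 'confidence': 0.7}
{'uv': [314.1, 392.6], 'confidence': 0.82} (array([ 0.51980162, -0.26220021,  0.22567618]), np.float64(0.00019290286957568753)) [ 0.52145706 -0.23361844  0.22115625]
```

View pics/c7.png

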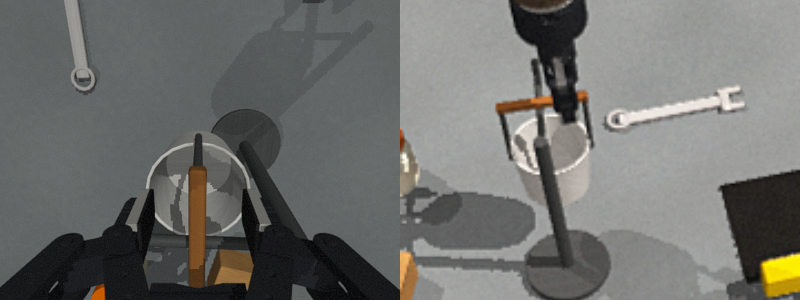

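The pail hangs released, with its bar middle at (0.520, −0.262, 0.226). I retreat straight up and go to the dish.

```bash
python3 -m pendant '[[[0,0,-1.5,0,0,0,60],[0,0,-2.5,0,0,0,60],[0,0,-3,0,0,0,60],[0,0,-2,0,0,0,60],[0,0,0,0,0,0,100]]]'
python3 -m pendant '[[[2,0,0,0,0,0,100],[3.6,0,0,0,0,0,100],[3.6,0,0,0,0,0,100],[3.6,0,0,0,0,0,100],[3.6,0,0,0,0,0,100]]]'
python3 -m pendant '[[[3.6,0.2,0,0,0,0,100],[3.6,0.2,0,0,0,0,100],[3.6,0.2,0,0,0,0,100],[3.6,0.2,0,0,0,0,100],[3.6,0.2,0,0,0,0,100]]]'
python3 -m pendant '[[[3.6,0.2,0,0,0,0,100],[3.6,0.2,0,0,0,0,100],[3.6,0.2,0,0,0,0,100],[2,0,0,0,0,0,100],[0,0,0,0,0,0,100]]]'
python3 -m pendant '[[[0,0,0,0,0,-0.12,100],[0,0,0,0,0,-0.12,100],[0,0,0,0,0,-0.12,100],[0,0,0,0,0,-0.12,100],[0,0,0,0,0,-0.12,100]]]'
python3 -m pendant '[[[0,0,0,0,0,-0.12,100],[0,0,0,0,0,-0.12,100],[0,0,0,0,0,-0.12,100],[0,0,0,0,0,-0.12,100],[0,0,0,0,0,-0.12,100]]]'
python3 -m pendant '[[[0,0,0,0,0,-0.12,100],[0,0,0,0,0,-0.12,100],[0,0,0,0,0,-0.12,100],[0,0,0,0,0,0,100]]]'
python3 - <<'E'
from h import *
c,P=wsnap("w8"); print(bot.get_obs()["q"].round(1))
for t,z in(("dish_bar",.09),("dish",.0),("dish_tab",.027),("ball_center",.023),("dish_mid",.023)):
    print(t,[(np.round(x["uv"],1).tolist(),round(x["confidence"],2),atz(c,x["uv"],z,P).round(3)) for x in bot.mark_of("wrist",t)[:1]])
E
```

```text
time: 12.55
ee_pos: [0.5205, -0.2332, 0.3126]
tcp_rot: [-179.6, -0.2, 89.8]
wrist_force: [-0.3, -0.8, 1.3]
opening: 0.0621
time: 12.97
ee_pos: [0.5221, -0.0703, 0.3103]
tcp_rot: [-179.6, -0.1, 89.2]
wrist_force: [1.2, 0.7, -0.1]
opening: 0.0852
time: 13.38
ee_pos: [0.5328, 0.118, 0.3077]
tcp_rot: [-179.5, -0.1, 89.1]
wrist_force: [0.4, -0.9, 0.5]
opening: 0.0854
time: 13.8
ee_pos: [0.539, 0.2587, 0.3029]
tcp_rot: [-179.3, -0.1, 89.4]
wrist_force: [0.5, -1.2, 0.2]
opening: 0.0852
time: 14.22
ee_pos: [0.5385, 0.2589, 0.2986]
tcp_rot: [-179.2, -0.4, 125.0]
wrist_force: [0.5, -0.6, 0.8]
opening: 0.0855
time: 14.63
ee_pos: [0.5387, 0.2548, 0.2959]
tcp_rot: [-179.5, -0.9, 160.8]
wrist_force: [-0.4, 0.6, 0.3]
opening: 0.0854
time: 14.97
ee_pos: [0.5388, 0.2513, 0.294]
tcp_rot: [-179.8, -1.2, -177.4]
wrist_force: [-0.4, 0.1, 0.5]
opening: 0.0856
[ 24.9  14.8  28.4 104.8   0.2  22.7]
dish_bar [([343.3, 202.2], 0.58, array([0.538, 0.272, 0.09 ]))]
dish [([341.1, 188.4], 0.97, array([0.543, 0.275, 0.   ]))]
dish_tab [([242.2, 188.1], 0.87, array([0.542, 0.178, 0.027]))]
ball_center [([339.1, 186.9], 0.55, array([0.538, 0.272, 0.023]))]
dish_mid [([338.3, 190.3], 0.7, array([0.541, 0.271, 0.023]))]
```

View pics/w8.png

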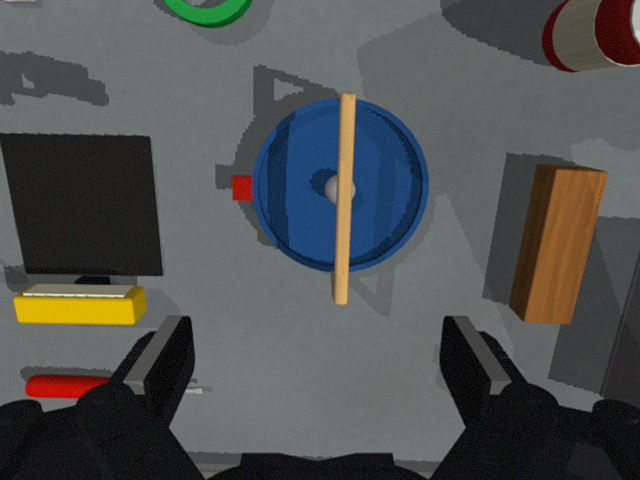

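The bar runs from (347,95) to (341,303), with the ball just left of it at (338,187) and the tab at (242,188). I'll compute the bar pose and the tool correction.

```bash
cat >> h.py <<'E'
def go(p,yaw):
    T=tool(); G=R.from_euler("xyz",[180,0,yaw],degrees=True).as_matrix()
    print("now",T[:3,3].round(4),"shift cm",(100*T[:3,:3].T@(np.array(p)-T[:3,3])).round(2),"turn",R.from_matrix(T[:3,:3].T@G).as_rotvec().round(3))
E
python3 - <<'E'
from h import *
c=bot.get_calibration("wrist");P=tool()@c["T_tool_cam"]
a=atz(c,[347,95],.094,P);b=atz(c,[341,303],.094,P);an=np.degrees(np.arctan2(*(a-b)[1::-1]));print(a,b,(a+b)/2,np.linalg.norm(a-b),an)
m=bot.masks_of("wrist","dish");print([(x["confidence"],x["extent"]) for x in m[:1]])
go([.541,.272,.16],an)
E
```

```text
[0.45391458 0.27089029 0.094     ] [0.62799541 0.27553355 0.094     ] [0.540955   0.27321192 0.094     ] 0.17414274057057577 -178.4721099268098
[(0.56, [234.3, 93.4, 429.5, 306.3])]
now [0.5388 0.2521 0.2944] shift cm [-0.56  2.04 13.42] turn [-0.004 -0.02   0.012]
```

```bash
python3 -m pendant '[[[-0.2,0.8,3,-0.004,-0.02,0.012,100],[-0.2,0.8,3.5,0,0,0,100],[-0.1,0.4,3.5,0,0,0,100],[0,0,3,0,0,0,100],[0,0,0,0,0,0,100]]]'
python3 - <<'E'
from h import *
c,P=wsnap("w9")
for t,z in(("dish_bar",.09),("dish",0),("dish_tab",.027)):
    print(t,[(np.round(x["uv"],1).tolist(),round(x["confidence"],2),atz(c,x["uv"],z,P).round(3)) for x in bot.mark_of("wrist",t)[:1]])
go([.541,.272,.07],-178.5)
E
```

```text
time: 15.73
ee_pos: [0.5442, 0.2735, 0.1624]
tcp_rot: [179.8, 0.5, -178.9]
wrist_force: [-1.6, -0.4, -1.0]
opening: 0.0852
dish_bar [([315.5, 242.2], 0.81, array([0.538, 0.273, 0.09 ]))]
dish [([316.9, 207.2], 0.82, array([0.543, 0.274, 0.   ]))]
dish_tab [([174.6, 213.6], 0.56, array([0.542, 0.179, 0.027]))]
now [0.5471 0.2746 0.1715] shift cm [ 0.8  -0.33 10.13] turn [ 0.008  0.018 -0.007]
```

```bash
python3 -m pendant '[[[0.3,-0.1,2.5,0.006,0.014,-0.005,100],[0.3,-0.1,2.5,0,0,0,100],[0,0,2.5,0,0,0,100],[0,0,1,0,0,0,100],[0,0,0,0,0,0,100]]]'
python3 - <<'E'
from h import *
bot.camera("wrist")
go([.541,.273,.07],-178.5)
E
```

```text
time: 16.35
ee_pos: [0.5491, 0.2757, 0.0993]
tcp_rot: [179.4, 1.4, -178.7]
wrist_force: [-0.1, 0.5, 0.1]
opening: 0.0853
now [0.5494 0.2759 0.1004] shift cm [ 0.92 -0.3   3.01] turn [ 0.011  0.025 -0.003]
```

```bash
python3 -m pendant '[[[0.4,-0.1,1.2,0.01,0.025,-0.003,100],[0.4,-0.1,1.2,0,0.01,0,100],[0.2,0,0.8,0,0,0,100],[0,0,0,0,0,0,100]]]'
python3 - <<'E'
from h import *
bot.camera("wrist")
go([.541,.273,.07],-178.5)
E
```

```text
time: 16.73
ee_pos: [0.5416, 0.2749, 0.0718]
tcp_rot: [179.8, -0.4, -178.5]
wrist_force: [-0.9, 0.0, -1.3]
opening: 0.0852
now [0.5419 0.275  0.0726] shift cm [ 0.1  -0.19  0.26] turn [ 0.004 -0.006 -0.001]
```

```bash
python3 -m pendant '[[[0.1,-0.2,0.2,0.004,-0.006,0,70],[0,0,0,0,0,0,45],[0,0,0,0,0,0,35],[0,0,0,0,0,0,30],[0,0,0,0,0,0,27]]]' 40
python3 -m pendant '[[[0,0,0,0,0,0,24],[0,0,0,0,0,0,21],[0,0,0,0,0,0,18],[0,0,0,0,0,0,15],[0,0,0,0,0,0,12]]]'
python3 -m pendant '[[[0,0,0,0,0,0,9],[0,0,0,0,0,0,6],[0,0,0,0,0,0,3],[0,0,0,0,0,0,0],[0,0,0,0,0,0,0]]]' 40
python3 - <<'E'
from h import *
c,P=wsnap("w10")
for t,z in(("dish_bar",.09),("ball_center",.023),("dish_mid",.023)):
    print(t,[(np.round(x["uv"],1).tolist(),round(x["confidence"],2),atz(c,x["uv"],z,P).round(3)) for x in bot.mark_of("wrist",t)[:1]])
go([.541,.273,.07],-178.5)
E
```

```text
time: 17.2
ee_pos: [0.5413, 0.2729, 0.0718]
tcp_rot: [180.0, 0.1, -178.5]
wrist_force: [-0.3, 0.5, 0.9]
opening: 0.0253
time: 17.62
ee_pos: [0.5416, 0.2727, 0.0726]
tcp_rot: [180.0, 0.2, -178.5]
wrist_force: [-0.3, -1.7, 0.6]
opening: 0.0111
time: 18.03
ee_pos: [0.5415, 0.2726, 0.0725]
tcp_rot: [180.0, 0.2, -178.5]
wrist_force: [-0.1, -1.1, 0.4]
opening: 0.0112
dish_bar [([316.2, 344.9], 0.81, array([0.54 , 0.272, 0.09 ]))]
ball_center []
dish_mid []
now [0.5415 0.2727 0.0725] shift cm [0.05 0.04 0.25] turn [ 0.     0.003 -0.001]
```

View pics/w10.png

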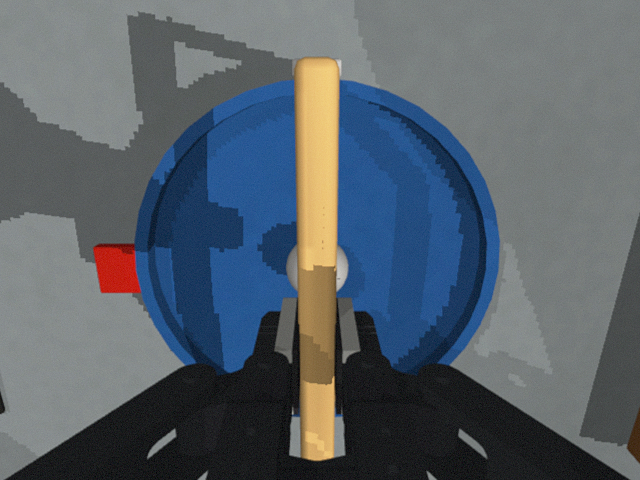

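The fingers are on the bar's middle and the ball sits centred under the bar at (317,268). I'll firm up the grip and lift gently.

```bash
python3 -m pendant '[[[0,0,0,0,0,0,0],[0,0,0,0,0,0,0],[0,0,-0.2,0,0,0,0],[0,0,-0.4,0,0,0,0],[0,0,-0.6,0,0,0,0]]]' 90
python3 -m pendant '[[[0,0,-0.8,0,0,0,0],[0,0,-0.8,0,0,0,0],[0,0,-0.8,0,0,0,0],[0,0,-0.8,0,0,0,0],[0,0,-0.8,0,0,0,0]]]'
python3 -c "
from h import *
go([.5415,.273,.165],-178.5)"
```

```text
time: 18.65
ee_pos: [0.5401, 0.2722, 0.0824]
tcp_rot: [-179.9, -0.1, -178.5]
wrist_force: [-0.5, -0.5, -3.7]
opening: 0.0104
time: 19.07
ee_pos: [0.5397, 0.2722, 0.1259]
tcp_rot: [-179.9, -0.2, -178.5]
wrist_force: [-0.3, 0.7, -4.6]
opening: 0.0105
now [0.5397 0.2722 0.1259] shift cm [-0.17  0.06 -3.91] turn [-0.002 -0.003 -0.   ]
```

```bash
python3 -m pendant '[[[0,0,-0.8,0,0,0,0],[0,0,-0.8,0,0,0,0],[0,0,-0.8,0,0,0,0],[0,0,-0.5,0,0,0,0],[0,0,-0.3,0,0,0,0]]]'
python3 -m pendant '[[[0,0,-0.1,0,0,0,0],[0,0,0,0,0,0,0],[0,0,0,0,0,0,0]]]'
python3 - <<'E'
from h import *
c,P=wsnap("w11")
for t in("ball_center","dish_mid","dish_bar"): print(t,[(np.round(x["uv"],1),x["confidence"]) for x in bot.mark_of("wrist",t)[:1]])
print(bot.get_obs()["q"].round(1)); go([.5765,.0095,.165],-88.2)
E
```

```text
time: 19.48
ee_pos: [0.5405, 0.2727, 0.1641]
tcp_rot: [-180.0, 0.0, -178.5]
wrist_force: [-0.2, -0.5, -5.5]
opening: 0.0102
time: 19.73
ee_pos: [0.5408, 0.2728, 0.166]
tcp_rot: [-180.0, 0.1, -178.5]
wrist_force: [-0.1, 0.1, -5.2]
opening: 0.0103
ball_center []
dish_mid []
dish_bar [(array([315.8, 341.7]), 0.72)]
[26.8 11.8 10.4 88.6 -0.  25.3]
now [0.5407 0.2727 0.1657] shift cm [ -2.91 -26.41   0.08] turn [-1.000e-03  0.000e+00 -1.577e+00]
```

View pics/w11.png

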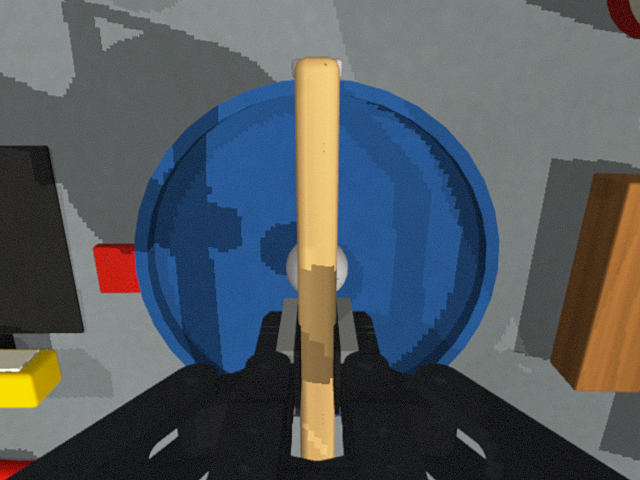

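The ball is still centred at (317,268) and the dish is level. I carry it slowly towards the mat.

```bash
python3 -m pendant '[[[0,-0.2,0,0,0,0,0],[0,-0.4,0,0,0,0,0],[-0.1,-0.6,0,0,0,0,0],[-0.1,-0.8,0,0,0,0,0],[-0.1,-0.8,0,0,0,0,0]]]'
python3 -m pendant '[[[-0.1,-0.8,0,0,0,0,0],[-0.1,-0.8,0,0,0,0,0],[-0.1,-0.8,0,0,0,0,0],[-0.1,-0.8,0,0,0,0,0],[-0.1,-0.8,0,0,0,0,0]]]'
python3 -m pendant '[[[-0.1,-0.8,0,0,0,0,0],[-0.1,-0.8,0,0,0,0,0],[-0.1,-0.8,0,0,0,0,0],[-0.1,-0.8,0,0,0,0,0],[-0.1,-0.8,0,0,0,0,0]]]'
python3 - <<'E'
from h import *
go([.5765,.0095,.165],-88.2)
E
```

```text
time: 20.35
ee_pos: [0.544, 0.2435, 0.1646]
tcp_rot: [-180.0, -0.0, -178.4]
wrist_force: [-0.5, -0.3, -3.8]
opening: 0.0105
time: 20.77
ee_pos: [0.5508, 0.1979, 0.1649]
tcp_rot: [-179.9, -0.0, -178.5]
wrist_force: [-0.2, -0.2, -4.2]
opening: 0.0101
time: 21.18
ee_pos: [0.5576, 0.1533, 0.1652]
tcp_rot: [-179.9, 0.0, -178.5]
wrist_force: [0.5, -0.0, -4.9]
opening: 0.01
now [0.5576 0.1533 0.1652] shift cm [ -1.53 -14.42   0.03] turn [-1.000e-03 -1.000e-03 -1.577e+00]
```

```bash
python3 -m pendant '[[[-0.1,-0.8,0,0,0,0,0],[-0.1,-0.8,0,0,0,0,0],[-0.1,-0.8,0,0,0,0,0],[-0.1,-0.8,0,0,0,0,0],[-0.1,-0.8,0,0,0,0,0]]]'
python3 -m pendant '[[[-0.1,-0.8,0,0,0,0,0],[-0.1,-0.8,0,0,0,0,0],[-0.1,-0.8,0,0,0,0,0],[-0.1,-0.8,0,0,0,0,0],[-0.1,-0.8,0,0,0,0,0]]]'
python3 -m pendant '[[[-0.1,-0.8,0,0,0,0,0],[-0.1,-0.7,0,0,0,0,0],[0,-0.5,0,0,0,0,0],[0,-0.3,0,0,0,0,0],[0,-0.1,0,0,0,0,0]]]'
python3 -m pendant '[[[0,0,0,0,0,0,0],[0,0,0,0,0,0,0],[0,0,0,0,0,-0.02,0],[0,0,0,0,0,-0.04,0],[0,0,0,0,0,-0.05,0]]]'
python3 -m pendant '[[[0,0,0,0,0,-0.05,0],[0,0,0,0,0,-0.05,0],[0,0,0,0,0,-0.05,0],[0,0,0,0,0,-0.05,0],[0,0,0,0,0,-0.05,0]]]'
python3 - <<'E'
from h import *
wsnap("w12"); go([.5765,.0095,.165],-88.2)
E
```

```text
time: 21.6
ee_pos: [0.5642, 0.1091, 0.1652]
tcp_rot: [-179.9, 0.0, -178.5]
wrist_force: [-0.1, 0.3, -4.7]
opening: 0.01
time: 22.02
ee_pos: [0.5708, 0.0648, 0.1653]
tcp_rot: [-179.9, 0.0, -178.5]
wrist_force: [-0.9, 0.5, -4.4]
opening: 0.0103
time: 22.43
ee_pos: [0.5739, 0.0364, 0.1652]
tcp_rot: [-179.9, -0.0, -178.6]
wrist_force: [0.9, 0.3, -4.1]
opening: 0.0102
time: 22.85
ee_pos: [0.5738, 0.0372, 0.1652]
tcp_rot: [-180.0, -0.0, -172.0]
wrist_force: [-0.0, 0.9, -4.1]
opening: 0.0103
time: 23.27
ee_pos: [0.5736, 0.0393, 0.1653]
tcp_rot: [-180.0, -0.0, -156.5]
wrist_force: [-0.2, -0.0, -4.6]
opening: 0.0105
now [0.5736 0.0394 0.1653] shift cm [ 0.94 -2.85  0.03] turn [-0.    -0.    -1.188]
```

View pics/w12.png

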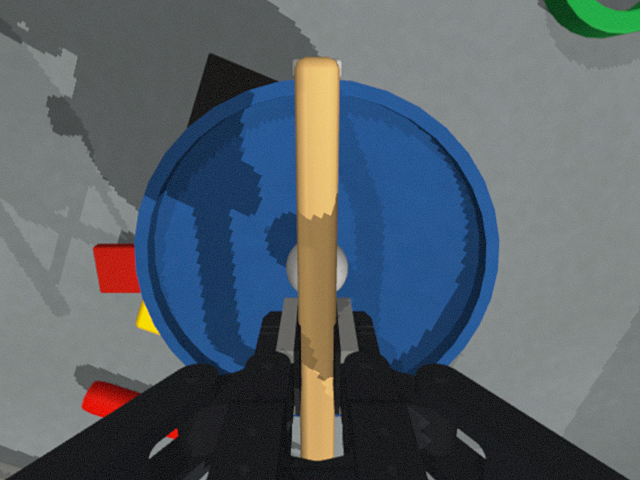

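The ball stays at (317,268) and the red tab is turning towards the yellow light. I continue the turn: 1.19 rad left, at about 0.054 actual per row.

```bash
python3 -m pendant '[[[0,0,0,0,0,-0.05,0],[0,0,0,0,0,-0.05,0],[0,0,0,0,0,-0.05,0],[0,0,0,0,0,-0.05,0],[0,0,0,0,0,-0.05,0]]]'
python3 -m pendant '[[[0,0,0,0,0,-0.05,0],[0,0,0,0,0,-0.05,0],[0,0,0,0,0,-0.05,0],[0,0,0,0,0,-0.05,0],[0,0,0,0,0,-0.05,0]]]'
python3 -m pendant '[[[0,0,0,0,0,-0.05,0],[0,0,0,0,0,-0.05,0],[0,0,0,0,0,-0.05,0],[0,0,0,0,0,-0.05,0],[0,0,0,0,0,-0.05,0]]]'
python3 -m pendant '[[[0,0,0,0,0,-0.05,0],[0,0,0,0,0,-0.05,0],[0,0,0,0,0,-0.05,0],[0,0,0,0,0,-0.03,0],[0,0,0,0,0,-0.02,0]]]'
python3 -m pendant '[[[0,0,0,0,0,0,0],[0,0,0,0,0,0,0]]]'
python3 - <<'E'
from h import *
go([.5765,.0095,.165],-88.2); print(bot.get_obs()["q"].round(1))
E
```

```text
time: 23.73
ee_pos: [0.5735, 0.0411, 0.1653]
tcp_rot: [180.0, 0.0, -141.3]
wrist_force: [0.7, 0.6, -4.3]
opening: 0.0101
time: 24.15
ee_pos: [0.5733, 0.0428, 0.1653]
tcp_rot: [180.0, 0.0, -126.3]
wrist_force: [0.5, 0.1, -4.6]
opening: 0.01
time: 24.57
ee_pos: [0.5731, 0.0445, 0.1654]
tcp_rot: [180.0, 0.0, -111.2]
wrist_force: [0.4, 0.4, -4.2]
opening: 0.0101
time: 24.98
ee_pos: [0.573, 0.0461, 0.1654]
tcp_rot: [180.0, 0.1, -99.1]
wrist_force: [0.3, 0.1, -4.9]
opening: 0.0101
time: 25.15
ee_pos: [0.573, 0.0466, 0.1654]
tcp_rot: [180.0, 0.1, -99.1]
wrist_force: [-0.1, 0.3, -4.5]
opening: 0.0101
now [0.573  0.0466 0.1654] shift cm [ 3.6  -0.93  0.04] turn [ 0.     0.001 -0.19 ]
[  4.6   7.5   5.6  88.    0.1 -76.3]
```

```bash
python3 -m pendant '[[[0.1,0,0,0,0,-0.02,0],[0.3,-0.1,0.1,0,0,-0.03,0],[0.5,-0.1,0.2,0,0,-0.04,0],[0.6,-0.1,0.2,0,0,-0.04,0],[0.6,-0.1,0.2,0,0,-0.03,0]]]'
python3 -m pendant '[[[0.6,-0.1,0.2,0,0,-0.02,0],[0.5,-0.1,0.1,0,0,0,0],[0.3,-0.1,0,0,0,0,0],[0.1,0,0,0,0,0,0],[0,0,0,0,0,0,0]]]'
python3 -m pendant '[[[0,0,0,0,0,0,0],[0,0,0,0,0,0,0]]]'
python3 - <<'E'
from h import *
go([.5765,.0095,.155],-88.2)
E
```

```text
time: 25.57
ee_pos: [0.5754, 0.0258, 0.1587]
tcp_rot: [-180.0, 0.1, -89.4]
wrist_force: [0.1, 0.1, -4.1]
opening: 0.0101
time: 25.98
ee_pos: [0.5788, 0.009, 0.1553]
tcp_rot: [-180.0, 0.1, -88.2]
wrist_force: [1.0, -0.4, -5.1]
opening: 0.0103
time: 26.15
ee_pos: [0.5789, 0.0092, 0.1554]
tcp_rot: [-180.0, 0.1, -88.3]
wrist_force: [-0.4, 0.8, -3.9]
opening: 0.0104
now [0.5789 0.0092 0.1554] shift cm [-0.04  0.24  0.04] turn [-0.     0.001 -0.002]
```

```bash
python3 -m pendant '[[[0,0,0,0,0,0,0],[0,0,0,0,0,0,0],[0,0,0,0,0,0,0]]]'
python3 - <<'E'
from h import *
cs=bot.get_calibration("scene");ct=bot.get_calibration("top")
wsnap("w13");s=bot.camera("scene");bot.camera("top")
for t in("dish_tab","pail_bar"):
    a,b=bot.mark_of("scene",t)[:1],bot.mark_of("top",t)[:1]
    print(t,a,b)
    if a and b: print(tri([ray(cs,a[0]["uv"],cs["pose"]),ray(ct,b[0]["uv"],ct["pose"])]))
x=cv2.imread("pics/w13.png")
cv2.imwrite("pics/c13.png",np.hstack([cv2.resize(x,(400,300)),cv2.resize(s[150:375,180:480,::-1],(400,300))]))
go([.5765,.0095,.155],-88.2)
E
```

```text
time: 26.4
ee_pos: [0.5789, 0.0098, 0.1557]
tcp_rot: [-179.9, 0.1, -88.3]
wrist_force: [0.7, -0.5, -3.7]
opening: 0.0104
dish_tab [{'uv': [326.3, 285.7], 'confidence': 0.7}] [{'uv': [314.8, 189.2], 'confidence': 0.42}]
(array([0.74849062, 0.00644368, 0.21900317]), np.float64(0.011757426187656137))
pail_bar [{'uv': [204.8, 229.1], 'confidence': 0.58}] [{'uv': [408.2, 261.5], 'confidence': 0.72}]
(array([ 0.5241364 , -0.25749478,  0.22734776]), np.float64(0.0003478284156683711))
now [0.5789 0.0096 0.1556] shift cm [0.   0.24 0.06] turn [-0.001  0.001 -0.001]
```

Run:
```python
from h import *
cs=bot.get_calibration("scene");print("tab",atz(cs,[326.3,285.7],.111))
for n in("w11","w12","w13"):
    im=cv2.imread(f"pics/{n}.png").astype(int); h=im[235:300,270:365]
    m=(h.max(2)-h.min(2)<25)&(h.mean(2)>90)&(np.arange(235,300)[:,None]<296); v,u=np.nonzero(m); print(n,m.sum(),u.min()+270,u.max()+270,v.min()+235,v.max()+235)
bot.job_done()
```

```text
tab [0.6723799  0.01377018 0.111     ]
w11 729 286 347 235 293
w12 722 286 347 245 295
w13 698 286 346 245 295
the job is handed in; nothing more can be done
```

I've handed the job in at about 26.6 s of the 69 s allowed. The pail hangs let go on the hook, and the arm is holding the dish over the mat. `job_done()` gave no verdict, so the result rests on my last checks:

- **Pail:** its bar middle measures (0.524, −0.257, 0.227). That is about 62 mm in front of the post and within 10 mm of the hook arm's line, at hanging height.
- **Dish position:** the tool is about 2.5 mm from the mat's middle. The underside is about 83 mm up by calculation, roughly 30 mm above the light.
- **Level and stillness:** tool tilt is about 0.1° and the dish drifts by no more than about 2 mm/s. The grip is holding, with about 4 N on the wrist.
- **Tab:** it measures (0.672, 0.014), pointing along the mat's x to the light within about 2°.
- **Ball:** its outline in the wrist camera lies at the same pixels (columns 286–346) as after lifting. That puts it in the middle.

**Checks that disagreed or failed:**
- The tab mark from the top camera did not agree (12 mm ray gap, height 0.22 m). It had probably caught the red screwdriver, so I used the scene camera with the known height instead.
- The networks could not find the ball under the bar, so I checked it by pixels.
- My last picture could not be shown because the viewing limit was reached, so the final state was checked by numbers only.
- I did not re-measure the other bench items at the end.

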